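# Uncouple the blow-off nozzle from the bench air outlet

## Robot

A 6-joint arm with a two-finger parallel gripper is mounted at the origin on the work surface; the furniture and walls round the work are solid. World frame = base frame: x ahead of the robot, y to its left, z up, the work surface at z = 0. Lengths are in m, angles in rad, forces in N, time in s.
With the tool pointing down it reaches from about 0.25 to 0.725 m from the base axis. Payload 4 kg.
Tool frame: the origin (TCP) lies midway between the tips of the shut fingers; the grasp point (between the pads) lies 19 mm behind it; z points along the fingers, y is the line along which they close (so a half turn about z gives the same grasp; the last joint's range is limited). The gripper opens to 85 mm and grips with 20 to 120 N. Pads are 22 mm wide; open, the fingers measure 114 mm over their backs; the gripper's body (76 mm by 85 mm) begins 54 mm behind the grasp point. The pads swing forward as they close: fully open they stand 13 mm farther back than shut.
Start: joints at [-1.177, 0.241, 0.005, 1.335, 0, 1.571], TCP at [0.192, -0.462, 0.231] pointing down, gripper open.
Joint ranges: [-2.72, 2.72], [-1.05, 1.87], [-1.09, 1.28], [-1.99, 2.15], [-1.42, 1.44], [-3.14, 3.14]. Speed limits (rad/s): [2.79, 2.79, 3.14, 3.14, 3.14, 3.14].

## Interface

Orientations are given as a unit quaternion [x, y, z, w].
In Python, from workcell import get_obs, camera, job_done, silhouettes gives the robot as it stands. The module is installed in compiled form; this text tells all that it offers.
- The arm moves only by the tool drive_tool, never from a script. Its argument "increments" is a list of rows, each a list of 3 entries, a list of its own where there are three numbers: the shift along the world's x, y, z in mm, then the turn, a rotation vector about the world's x, y, z in degrees, then the opening, from 0 (shut) to 1 (fully open). A call has 1 to 8 rows; each row shifts and turns the commanded pose from where the row before left it; what a row does not reach is not made up. A row lasts 1/12 s, in which the tool goes at most 41.7 mm and 7.16 degrees, less where a joint would pass 70% of its speed; a pose out of reach is approached as far as the arm can. A call is refused whole if a number of a shift passes 41.7 or a number of a turn 7.16, either way. A call with a gripper value outside its range is refused whole. The fingers move at their own pace and stop on an object; the grip force is fixed at half the most. Time passes only in rows, so rows that do not move let the fingers close. It gives the time, the measured TCP pose, the force, the opening and the grip force at its end, in the units of the state.
- get_obs(): the state, without advancing time (a new reading comes with each control period).
- camera(name): name is "scene" or "top" or "wrist"; returns a dict with "image" (400x640x3 uint8, red, green, blue), "K" (3x3 intrinsics, pixels), "k1" (the pictures are not rectified: a ray, as slopes to the right and down, at radius r is drawn at 1 + k1 r^2 times it, then the intrinsics apply), "view" (4x4, takes a point from world to camera coordinates). Camera axes: x right, y down, z forward; pixel columns grow to the right and rows downward; lengths in m; the calibration is good to about 2 mm. A picture is of the moment at which its call begins. There is no depth.
- job_done(): hands the job in; it is judged then, once.
Trained networks look in a picture, given as the dict that the camera call returned (one of the last four; its "shot" number tells which), for a name from the list of things; names that differ only in an ending like _2 or _b are one class to them, and where a whole thing is asked for, a point or a joint stands for the part that bears it (a point fixed in the world has none). Each returns a list of dicts, best first, with "conf" (0 to 1); they miss things now and then, are a little off and sometimes report something else, mostly with a low value. They report only what shows in the picture. A call takes as long as a camera call.
- silhouettes(query, picture): "region" (400x640 bool, what is visible of it) and "bbox" ([left, top, right, bottom] in pixels, round what is visible of it).
The state is a dict: "clock": time; "joint_pos": joint angles; "joint_vel": joint speeds; "tau": joint torques, N m; "eef_pos": TCP position; "tool_rot": TCP orientation; "ft_force": force on the tool from outside, world axes, zero at the start; "ft_torque": the same for the moment, N m; "grip_width": finger opening in m; "grasp_force": force on a finger pad.
Only numpy, scipy, OpenCV 4.12 (cv2) and the standard library are available. Lean on these libraries where they do the work, as an engineer would, in place of code of your own. Each camera call takes 0.05 s, during which the arm holds its last target. There are 200 camera calls.

## Task

The air is off. Push the blue spring sleeve of the bench air outlet down until the orange blow-off nozzle jumps loose, draw the nozzle out so that the sleeve springs forward again, and stand it plug down and fully home in the free hole of the wooden rest. Use light forces, for the outlet's soft rubber mounts must be neither crushed by leaning on it nor strained by pulling at a nozzle that is still locked; leave the jar, the bottle and the tile where they are.

Things in the scene. Friction and masses are not known exactly. Their poses are not given: they have to be found in the camera images.
- outlet: Bench air outlet, fixed on the riser: dark steel plate 110 x 110 x 8 mm, on it four soft rubber mounts with an aluminium block 90 x 90 mm (22 to 52 mm above the riser) that has a round gauge on its -x side, and on the block an upright quick coupling with a blue sleeve. Origin: centre of the plate's underside, on the coupling's axis; z up. Place and yaw vary.
- mount (a joint): How far the aluminium block with the whole coupling has moved up (+) or down (-) on its rubber mounts, m; 0 at rest. It gives about 1 mm for every 3 N. Below -0.009 (about 27 N of push) the mounts are crushed, above +0.006 (about 18 N of pull) they are strained.
- sleeve (a joint): How far the sleeve is pushed back (down), m: 0 forward (rest), 0.007 at its end stop. Its spring takes 9 N at first, 16 N at the end stop; past that only the rubber mounts give. From about 0.005 on the lock is open and an inner spring lifts the nozzle 7 mm; let go then, and the plug keeps the sleeve 0.002 to 0.005 back until it is drawn out, when the sleeve snaps to 0.
- collar (a point): Sleeve axis at the top face of its steel collar, 80 mm above the riser at rest; moves with the sleeve. Collar 50 mm across, 6 mm thick; above it the ribbed blue waist, 38 mm across, 16 mm high, can be pinched and pushed down, fingertips on or just above the collar. The nozzle, 26 mm across, stands 35 mm above the waist on the same axis (49 mm when it has jumped and the sleeve is down).
- mouth (a point): Centre of the coupling's mouth at its upper rim, 96.5 mm above the riser at rest (moves with the mounts). The nozzle leaves straight up. If the sleeve is let go before the nozzle has jumped, the nozzle stays locked.
- nozzle: Orange blow-off nozzle, 67 mm long, about 0.12 kg, plug down in the coupling. Origin: centre of the plug's lower end (at first 32.5 mm below the mouth); z towards the brass tip. Steel plug 20 mm across, 0 to 33.5 mm up, chamfered, with a lock groove; orange grip 26 mm across, 33.5 to 61 mm, its underside is the shoulder; brass tip 12 mm across to 67 mm.
- nozzle_grip (a point): Middle of the orange grip on the nozzle's axis, 47 mm above the nozzle's origin. Once the nozzle has jumped, drawing it out takes 3 to 8 N; the plug is clear when its origin is above the mouth.
- rest: Wooden rest, fixed on the riser, 60 x 130 x 42 mm (x, y, z), with two holes 70 mm apart along its y; the hole at its +y end holds a black spare nozzle that stands 50 mm above it and stays there. Origin: centre of the underside; z up. Its place and yaw vary.
- free_hole (a point): Centre of the mouth of the free hole, on the rest's top face, 42 mm above the riser. Hole 22.5 mm across, slightly chamfered, 37 mm deep: the nozzle stands in it with its shoulder on the wood, its origin then 33.5 mm below this point.
- olive_jar: Olive jar with lid, 62 mm across, 62 mm high, origin at the centre of its underside; a bystander on the riser.
- test_tile: Blue glazed test tile lying flat on the riser, 62 x 46 x 8 mm, origin at the centre of its underside; a bystander.
- blue_bottle: Small blue stain bottle with white cap, 49 mm across, 70 mm high, origin at the centre of its underside; a bystander on the riser.
- riser: Low wooden bench riser that stands fixed on the table across the crumpled blue plastic: top board 220 mm deep and 690 mm long, its top face 205 mm above the table. Everything of the task stands on it. Origin at table height under the middle of its depth; its y runs along its length, to the robot's left.

How it is judged:
By the outcome, as a careful person would: the job done as asked, in the order asked, and still so for the second after the job is handed in, with the robot touching nothing.
It also fails if it takes over 51 s, if anything falls off the work surface, if the arm or the gripper's body presses on something with over 40 N, if the wrist force passes 120 N, or if a joint passes its speed limit or range.

## Working session

There is one attempt and no reset: what is moved stays moved. The work goes in short steps, Python scripts to look and compute and a tool call to move; the robot and the scene stay as the last step left them, time stands still between calls to the robot, and variables do not carry over. Pictures are saved under pics/ and viewed, at most 10 in all, crops included, and the job is handed in when it is done.

Besides the shell and the picture viewer there is one more tool, called after "Request:" as name([rows], argument=value, ...), one row to a line, values as JSON. drive_tool: Moves the arm, as the interface text tells. Its arguments: {"type":"object","properties":{"increments":{"type":"array"}},"required":["increments"]}

```bash
mkdir -p pics; cat > h.py <<'E'
import numpy as np, cv2
from workcell import get_obs, camera, job_done, silhouettes
def ray(c,uv):
    K=c["K"];p=np.array([(uv[0]-K[0,2])/K[0,0],(uv[1]-K[1,2])/K[1,1]]);q=p.copy()
    for _ in range(20): q=p/(1+c["k1"]*(q@q))
    V=np.array(c["view"]);R=V[:3,:3];return -R.T@V[:3,3], R.T@np.array([q[0],q[1],1])
def at_z(c,uv,z):
    o,d=ray(c,uv);return o+d*(z-o[2])/d[2]
def proj(c,P):
    V=np.array(c["view"]);p=V[:3,:3]@np.array(P)+V[:3,3];q=p[:2]/p[2];q=q*(1+c["k1"]*(q@q));K=c["K"]
    return np.array([K[0,0]*q[0]+K[0,2],K[1,1]*q[1]+K[1,2]])
def save(c,n): cv2.imwrite("pics/"+n,c["image"][:,:,::-1])
E
python3 - <<'E'
from h import *
o=get_obs();print(o["clock"],o["eef_pos"],o["tool_rot"],o["grip_width"],o["ft_force"])
for n in ["scene","top"]:
    c=camera(n);save(c,n+"0.png");print(n,ray(c,(320,200)),c["k1"],c["K"][0,0])
    for q in ["outlet","sleeve","nozzle","rest","olive_jar","test_tile","blue_bottle","collar"]:
        for s in silhouettes(q,c)[:2]:
            m=s["region"];ys,xs=np.nonzero(m);print(q,round(s["conf"],2),s["bbox"],xs.mean().round(1),ys.mean().round(1),len(xs))
E
```

```text
0.0 [ 0.19160327 -0.46115196  0.23040964] [ 9.80678245e-01  1.95624884e-01 -2.02451158e-04 -1.02147577e-03] 0.0852942831905405 [-0.12970543  0.23200996 -0.0865001 ]
scene (array([-0.33555986, -0.54540385,  0.64775152]), array([ 0.76941493,  0.4396898 , -0.46357261])) -0.10083178424366442 396.2802236172802
outlet 0.88 [332.8, 188.2, 401.6, 251.5] 369.2 220.1 2607
sleeve 0.57 [357.4, 193.7, 384.8, 205.2] 370.7 197.8 239
nozzle 0.78 [366.9, 171.6, 377.1, 191.1] 371.1 181.7 229
rest 0.4 [299.1, 147.4, 334.6, 200.5] 317.2 178.2 1097
rest 0.39 [366.2, 174.4, 376.2, 191.8] 371.3 182.5 200
olive_jar 0.86 [392.8, 217.4, 423.7, 254.8] 403.0 234.8 233
test_tile 0.53 [268.6, 151.3, 294.0, 164.0] 282.2 158.3 193
blue_bottle 0.51 [293.7, 147.0, 311.4, 175.0] 299.4 157.7 282
collar 0.5 [358.7, 190.1, 386.0, 205.1] 370.9 197.4 284
top (array([ 0.21961062, -0.12298336,  1.23734159]), array([ 0.17038488, -0.03690962, -0.98496339])) -0.1229353299030423 489.43397796553967
outlet 0.57 [352.4, 203.6, 410.3, 261.6] 378.8 232.0 2631
outlet 0.31 [382.1, 220.5, 391.3, 234.6] 386.7 224.7 147
sleeve 0.53 [376.8, 215.3, 396.7, 240.1] 381.4 228.6 291
nozzle 0.49 [382.3, 219.3, 392.9, 233.5] 387.0 224.1 161
nozzle 0.36 [146.7, 91.2, 469.9, 317.3] 307.8 197.8 25022
rest 0.83 [252.0, 133.6, 313.2, 197.0] 282.0 165.4 1929
olive_jar 0.64 [407.5, 236.0, 445.6, 262.3] 427.5 248.9 851
test_tile 0.67 [178.7, 100.1, 212.9, 135.3] 196.8 116.5 610
blue_bottle 0.75 [232.1, 126.1, 255.0, 149.2] 241.2 135.3 498
collar 0.73 [370.0, 214.2, 398.7, 241.0] 382.4 228.3 323
```

```bash
python3 - <<'E'
import cv2
t=cv2.imread("pics/top0.png")[70:290,140:480];cv2.imwrite("pics/a.png",cv2.resize(t,None,fx=2.3,fy=2.3,interpolation=cv2.INTER_CUBIC))
t=cv2.imread("pics/scene0.png")[120:280,240:450];cv2.imwrite("pics/b.png",cv2.resize(t,None,fx=3.7,fy=3.7,interpolation=cv2.INTER_CUBIC))
E
```

```text
(no output)
```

View pics/a.png

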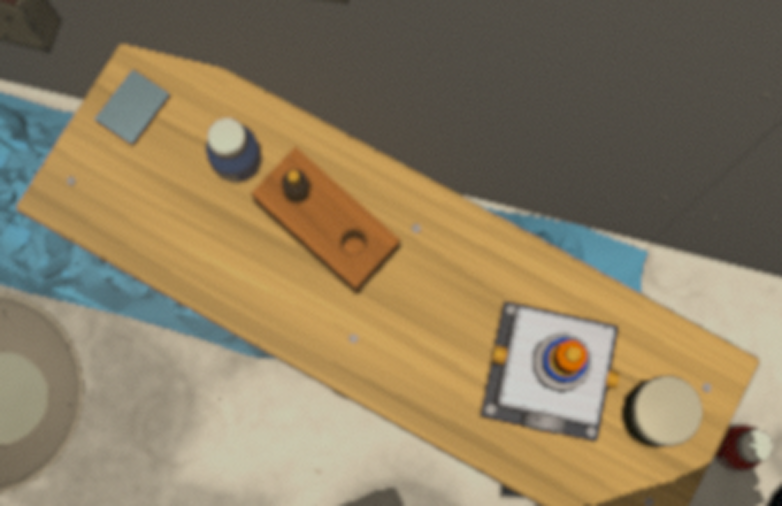

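View pics/b.png

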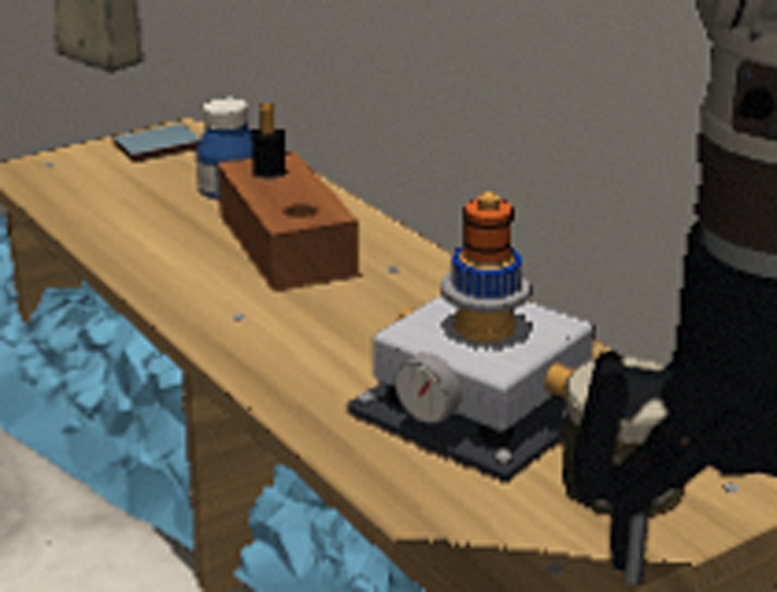

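```bash
python3 - <<'E'
from h import *
c=camera("top");s=camera("scene")
cv=lambda x,y:(140+(x+.5)/2.3-.5,70+(y+.5)/2.3-.5)
sv=lambda x,y:(240+(x+.5)/3.7-.5,120+(y+.5)/3.7-.5)
print("tip top",at_z(c,cv(573,356),.336),"scene",at_z(s,sv(488,194),.336))
# collar centroid via top
print("block corners",[at_z(c,cv(*p),.257).round(3) for p in [(505,304),(617,325),(600,432)]])
print("hole",at_z(c,cv(353,241),.247),"scene",at_z(s,sv(301,211),.247))
print("rest corners top",[at_z(c,cv(*p),.247).round(4) for p in [(297,149),(253,199),(357,290),(399,242)]])
print("riser",[at_z(c,cv(*p),.205).round(3) for p in [(20,207),(122,44),(757,358)]])
print("jar",at_z(c,cv(668,411),.267), "bottle",at_z(c,cv(227,136),.275))
E
```

```text
tip top [ 0.32837081 -0.28462228  0.336     ] scene [ 0.32882032 -0.28346569  0.336     ]
block corners [array([ 0.385, -0.24 ,  0.257]), array([ 0.365, -0.339,  0.257]), array([ 0.271, -0.32 ,  0.257])]
hole [ 0.44490038 -0.10516154  0.247     ] scene [ 0.43901404 -0.1075961   0.247     ]
rest corners top [array([ 0.5317, -0.0539,  0.247 ]), array([ 0.4845, -0.0144,  0.247 ]), array([ 0.4   , -0.1086,  0.247 ]), array([ 0.4438, -0.1466,  0.247 ])]
riser [array([0.49 , 0.213, 0.205]), array([0.654, 0.122, 0.205]), array([ 0.34 , -0.483,  0.205])]
jar [ 0.28764895 -0.37889806  0.267     ] bottle [0.53546249 0.00688917 0.275     ]
```

Request:
drive_tool([
  [[0,0,40],[0,0,0],1],
  [[0,0,40],[0,0,0],1],
  [[0,0,40],[0,0,0],1],
  [[0,0,40],[0,0,0],1],
  [[27,35,0],[0,0,5],1],
  [[27,35,0],[0,0,5],1],
  [[27,35,0],[0,0,5],1],
  [[27,35,0],[0,0,5],1],
])

```text
clock: 1.67
eef_pos: [0.2943, -0.3287, 0.3917]
tool_rot: [0.931, 0.364, 0.0, 0.001]
ft_force: [1.3, -0.1, -0.1]
grip_width: 0.0854
grasp_force: 0.0
```

Request:
drive_tool([
  [[28,36,0],[0,0,5],1],
  [[0,0,0],[0,0,0],1],
  [[0,0,0],[0,0,0],1],
])

```text
clock: 1.92
eef_pos: [0.3205, -0.2952, 0.3916]
tool_rot: [0.914, 0.406, 0.0, 0.0]
ft_force: [0.5, -0.7, -0.4]
grip_width: 0.0855
grasp_force: 0.0
```

```bash
python3 - <<'E'
from h import *
o=get_obs();print(o["clock"],o["eef_pos"],o["tool_rot"],o["joint_pos"],o["ft_force"])
c=camera("wrist");save(c,"w1.png")
print(proj(c,[.3285,-.284,.336]),proj(c,[.3285,-.284,.301]),proj(c,[.3285,-.284,.285]))
for q in ["nozzle","sleeve","collar"]:
    for s in silhouettes(q,c)[:2]:
        ys,xs=np.nonzero(s["region"]);print(q,round(s["conf"],2),s["bbox"],xs.mean().round(1),ys.mean().round(1))
E
```

```text
1.9167 [ 0.32049785 -0.29518432  0.3916044 ] [9.14077118e-01 4.05540242e-01 1.78088227e-05 3.66299536e-04] [-7.44126480e-01  1.00294129e-01  2.46622453e-01  1.71643834e+00
 -2.58737575e-04  1.56232647e+00] [ 0.50873119 -0.7129589  -0.3866433 ]
[314.33574731 194.97660534] [314.51362599 183.77149487] [314.57926906 179.64073863]
nozzle 0.68 [296.7, 170.3, 334.9, 210.7] 315.9 189.5
sleeve 0.88 [290.9, 150.4, 342.4, 203.9] 316.4 170.1
collar 0.91 [287.7, 150.6, 344.5, 201.1] 315.4 169.6
```

View pics/w1.png

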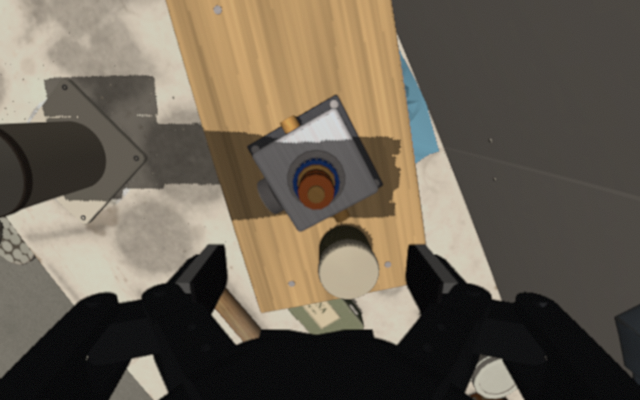

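```bash
python3 - <<'E'
from h import *
c=camera("wrist")
print(proj(c,[.3285,-.284,.330]))
print(at_z(c,(316,191.7),.330),at_z(c,(316.1,179),.285))
o,d=ray(c,(320,200));print(o,d)
im=cv2.resize(c["image"][140:220,275:355,::-1],None,fx=7,fy=7,interpolation=cv2.INTER_CUBIC);cv2.imwrite("pics/w2.png",im)
E
```

```text
[313.7001855  188.30746521]
[ 0.32802791 -0.28687642  0.33      ] [ 0.32792944 -0.28714165  0.285     ]
[ 0.36267587 -0.24910582  0.53415553] [-0.17288044 -0.20801494 -0.96283441]
```

View pics/w2.png

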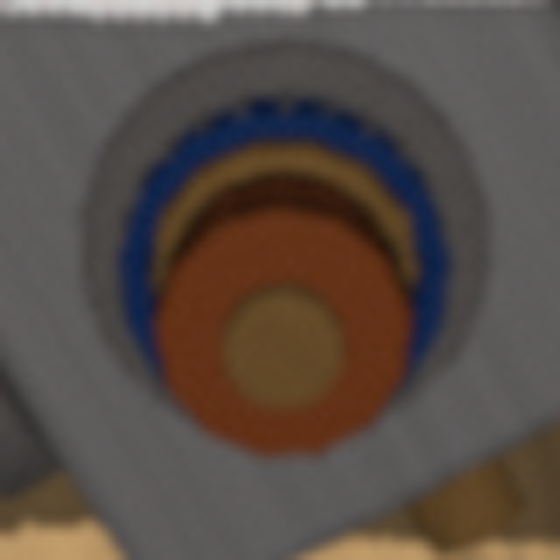

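```bash
python3 - <<'E'
from h import *
c=camera("wrist")
print(get_obs()["eef_pos"])
print(at_z(c,(315.1,188.9),.336),at_z(c,(315.2,186.9),.330),at_z(c,(315.2,174.1),.285))
E
```

```text
[ 0.31838357 -0.29803188  0.39116532]
[ 0.32982485 -0.28402918  0.336     ] [ 0.32985381 -0.28407842  0.33      ] [ 0.3301168  -0.28365039  0.285     ]
```

Request:
drive_tool([
  [[5,7,0],[0,0,0],1],
  [[6,7,0],[0,0,0],1],
  [[0,0,0],[0,0,0],1],
  [[0,0,-20],[0,0,0],1],
  [[0,0,-20],[0,0,0],1],
  [[0,0,-10],[0,0,0],1],
  [[0,0,0],[0,0,0],1],
  [[0,0,0],[0,0,0],1],
])

```text
clock: 2.88
eef_pos: [0.3301, -0.2826, 0.3412]
tool_rot: [0.915, 0.403, -0.0, -0.0]
ft_force: [-0.8, -0.2, 0.5]
grip_width: 0.0857
grasp_force: 0.0
```

Request:
drive_tool([
  [[0,-1.4,-15],[0,0,0],1],
  [[0,0,-15],[0,0,0],1],
  [[0,0,-15],[0,0,0],1],
  [[0,0,-9],[0,0,0],1],
  [[0,0,0],[0,0,0],1],
  [[0,0,0],[0,0,0],1],
])

```text
clock: 3.38
eef_pos: [0.3304, -0.2844, 0.2879]
tool_rot: [0.915, 0.403, 0.0, 0.0]
ft_force: [-1.0, 0.3, 0.3]
grip_width: 0.0854
grasp_force: 0.0
```

Request:
drive_tool([
  [[-0.4,0.3,0],[0,0,0],0.6],
  [[0,0,0],[0,0,0],0.5],
  [[0,0,0],[0,0,0],0.4],
  [[0,0,0],[0,0,0],0.35],
  [[0,0,0],[0,0,0],0.3],
  [[0,0,0],[0,0,0],0.3],
  [[0,0,0],[0,0,0],0.3],
])

```text
clock: 3.97
eef_pos: [0.3301, -0.2842, 0.2878]
tool_rot: [0.915, 0.403, 0.0, 0.0]
ft_force: [0.0, 0.4, 2.1]
grip_width: 0.0352
grasp_force: 59.6
```

Request:
drive_tool([
  [[0,0,-1.5],[0,0,0],0.3],
  [[0,0,-1.5],[0,0,0],0.3],
  [[0,0,-1],[0,0,0],0.3],
  [[0,0,0],[0,0,0],0.3],
  [[0,0,0],[0,0,0],0.3],
])

```text
clock: 4.38
eef_pos: [0.3303, -0.2844, 0.2848]
tool_rot: [0.915, 0.403, 0.001, 0.001]
ft_force: [-0.4, 1.0, 10.0]
grip_width: 0.0354
grasp_force: 60.2
```

Request:
drive_tool([
  [[0,0,-1.5],[0,0,0],0.3],
  [[0,0,-1.5],[0,0,0],0.3],
  [[0,0,-1],[0,0,0],0.3],
  [[0,0,0],[0,0,0],0.3],
  [[0,0,0],[0,0,0],0.3],
])

```text
clock: 4.8
eef_pos: [0.3304, -0.2845, 0.2811]
tool_rot: [0.915, 0.403, 0.001, 0.002]
ft_force: [-1.2, 1.0, 10.8]
grip_width: 0.0356
grasp_force: 60.4
```

Request:
drive_tool([
  [[0,0,-1],[0,0,0],0.3],
  [[0,0,-1],[0,0,0],0.3],
  [[0,0,0],[0,0,0],0.3],
  [[0,0,0],[0,0,0],0.3],
])

```text
clock: 5.13
eef_pos: [0.3305, -0.2846, 0.2795]
tool_rot: [0.915, 0.403, 0.001, 0.002]
ft_force: [-1.4, 1.2, 12.8]
grip_width: 0.0353
grasp_force: 60.5
```

Request:
drive_tool([
  [[0,0,-1],[0,0,0],0.3],
  [[0,0,-1],[0,0,0],0.3],
  [[0,0,-0.7],[0,0,0],0.3],
  [[0,0,0],[0,0,0],0.3],
  [[0,0,0],[0,0,0],0.3],
])

```text
clock: 5.55
eef_pos: [0.3306, -0.2847, 0.2773]
tool_rot: [0.915, 0.403, 0.001, 0.002]
ft_force: [0.2, 1.0, 14.3]
grip_width: 0.0355
grasp_force: 60.7
```

```bash
python3 - <<'E'
from h import *
c=camera("scene");print(get_obs()["ft_force"])
for q in ["nozzle","sleeve"]:
    for s in silhouettes(q,c)[:2]: print(q,s["conf"],s["bbox"])
for z in (.336,.331,.338,.343): print(z,proj(c,[.3298,-.284,z]))
c2=camera("wrist")
im=np.vstack([cv2.resize(c["image"][150:220,320:420],(800,560),interpolation=cv2.INTER_CUBIC)])[:,:,::-1];cv2.imwrite("pics/s3.png",im)
E
```

```text
[-2.43681649  1.81182141 14.91129049]
nozzle 0.77 [366.8, 167.9, 379.1, 191.6]
sleeve 0.66 [358.3, 199.4, 383.9, 209.8]
0.336 [371.97184043 171.93360419]
0.331 [371.89308677 174.27418049]
0.338 [372.00337156 170.99366932]
0.343 [372.08227132 168.63453682]
```

View pics/s3.png

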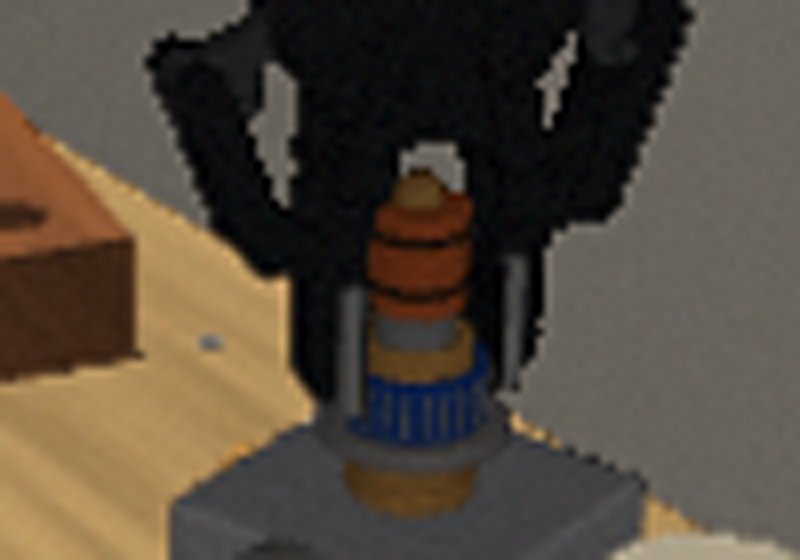

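Request:
drive_tool([
  [[0,0,1.5],[0,0,0],0.3],
  [[0,0,1.5],[0,0,0],0.3],
  [[0,0,1],[0,0,0],0.45],
  [[0,0,0],[0,0,0],0.6],
  [[0,0,0],[0,0,0],0.8],
  [[0,0,0],[0,0,0],0.8],
])

```text
clock: 6.25
eef_pos: [0.3295, -0.2837, 0.278]
tool_rot: [0.915, 0.403, -0.0, -0.001]
ft_force: [0.0, -0.4, 0.9]
grip_width: 0.0679
grasp_force: 0.0
```

```bash
python3 - <<'E'
from h import *
o=get_obs();print(o["eef_pos"],o["ft_force"],o["grip_width"])
c=camera("scene")
for q in ["nozzle","sleeve"]:
    for s in silhouettes(q,c)[:1]: print(q,s["conf"],s["bbox"])
for z in (.336,.338,.343): print(z,proj(c,[.3298,-.284,z]))
E
```

```text
[ 0.32952246 -0.28372014  0.27801903] [ 0.03110509 -0.35125142  0.91124231] 0.06788327553827347
nozzle 0.56 [366.2, 169.2, 379.0, 193.1]
sleeve 0.7 [358.4, 190.8, 382.7, 206.8]
0.336 [371.97184043 171.93360419]
0.338 [372.00337156 170.99366932]
0.343 [372.08227132 168.63453682]
```

Request:
drive_tool([
  [[0,0,10],[0,0,0],0.8],
  [[0,0,10],[0,0,0],0.8],
  [[0,0,10],[0,0,0],0.8],
  [[0,0,1],[0,0,0],0.5],
  [[0,0,0],[0,0,0],0.35],
  [[0,0,0],[0,0,0],0.27],
  [[0,0,0],[0,0,0],0.2],
  [[0,0,0],[0,0,0],0.2],
])

```text
clock: 7.07
eef_pos: [0.3296, -0.2838, 0.3087]
tool_rot: [0.915, 0.403, -0.0, -0.001]
ft_force: [0.2, -0.2, -2.6]
grip_width: 0.0246
grasp_force: 58.8
```

Request:
drive_tool([
  [[0,0,0],[0,0,0],0.2],
  [[0,0,0],[0,0,0],0.2],
])

```text
clock: 7.23
eef_pos: [0.3296, -0.2838, 0.3089]
tool_rot: [0.915, 0.403, -0.0, -0.001]
ft_force: [0.5, -1.3, -3.4]
grip_width: 0.0238
grasp_force: 58.9
```

Request:
drive_tool([
  [[0,0,1],[0,0,0],0.2],
  [[0,0,1],[0,0,0],0.2],
  [[0,0,1],[0,0,0],0.2],
  [[0,0,1],[0,0,0],0.2],
  [[0,0,0],[0,0,0],0.2],
])

```text
clock: 7.65
eef_pos: [0.3296, -0.2839, 0.3134]
tool_rot: [0.915, 0.403, -0.0, -0.0]
ft_force: [0.3, -0.5, -6.7]
grip_width: 0.0242
grasp_force: 59.1
```

Request:
drive_tool([
  [[0,0,2],[0,0,0],0.2],
  [[0,0,2],[0,0,0],0.2],
  [[0,0,2],[0,0,0],0.2],
  [[0,0,2],[0,0,0],0.2],
  [[0,0,0],[0,0,0],0.2],
])

```text
clock: 8.07
eef_pos: [0.3303, -0.2845, 0.3231]
tool_rot: [0.915, 0.403, 0.001, 0.001]
ft_force: [0.0, -1.0, 1.3]
grip_width: 0.0243
grasp_force: 61.2
```

Request:
drive_tool([
  [[0,0,4],[0,0,0],0.2],
  [[0,0,4],[0,0,0],0.2],
  [[0,0,4],[0,0,0],0.2],
  [[0,0,4],[0,0,0],0.2],
  [[0,0,4],[0,0,0],0.2],
  [[0,0,0],[0,0,0],0.2],
])

```text
clock: 8.57
eef_pos: [0.3303, -0.2842, 0.3428]
tool_rot: [0.915, 0.403, 0.001, 0.001]
ft_force: [-0.4, -0.1, -1.5]
grip_width: 0.024
grasp_force: 61.0
```

Request:
drive_tool([
  [[0,0,30],[0,0,0],0.2],
  [[14,25,10],[0,0,0],0.2],
  [[14,25,0],[0,0,0],0.2],
  [[14,25,0],[0,0,0],0.2],
  [[14,25,0],[0,0,0],0.2],
  [[14,25,0],[0,0,0],0.2],
  [[14,23,0],[0,0,0],0.2],
  [[0,0,0],[0,0,0],0.2],
])

```text
clock: 9.23
eef_pos: [0.4157, -0.1326, 0.3813]
tool_rot: [0.914, 0.406, 0.001, -0.001]
ft_force: [0.5, -0.5, -1.2]
grip_width: 0.0245
grasp_force: 61.0
```

Request:
drive_tool([
  [[0,0,0],[0,0,0],0.2],
  [[0,0,0],[0,0,0],0.2],
  [[0,0,0],[0,0,0],0.2],
])

```text
clock: 9.48
eef_pos: [0.4135, -0.1366, 0.3816]
tool_rot: [0.915, 0.403, -0.0, 0.0]
ft_force: [0.2, -0.5, -1.3]
grip_width: 0.0246
grasp_force: 61.0
```

```bash
python3 - <<'E'
from h import *
s=camera("scene");c=camera("wrist");save(c,"w3.png");o=get_obs();print(o["eef_pos"],o["ft_force"])
np.savez("w3",K=c["K"],k1=c["k1"],view=c["view"])
print(proj(c,[.4413,-.1066,.247]))
for q in ["nozzle","sleeve","rest"]:
  for p in (s,c):
    for r in silhouettes(q,p)[:1]: print(q,r["conf"],r["bbox"])
a=cv2.resize(s["image"][130:230,290:420,::-1],(715,550),interpolation=cv2.INTER_CUBIC);cv2.imwrite("pics/s4.png",a)
E
```

```text
[ 0.41343087 -0.13681267  0.38166733] [ 0.49072783  0.62325509 -0.59186222]
[316.58267359 143.93003846]
nozzle 0.55 [321.2, 113.5, 329.3, 146.2]
nozzle 0.75 [286.4, 210.8, 346.3, 300.3]
sleeve 0.74 [357.0, 190.6, 386.1, 202.2]
rest 0.92 [298.3, 148.1, 335.8, 197.4]
rest 0.82 [281.4, 23.0, 353.4, 172.4]
```

View pics/w3.png

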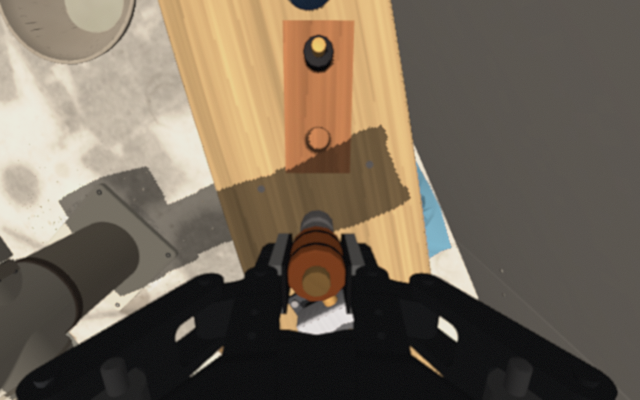

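View pics/s4.png

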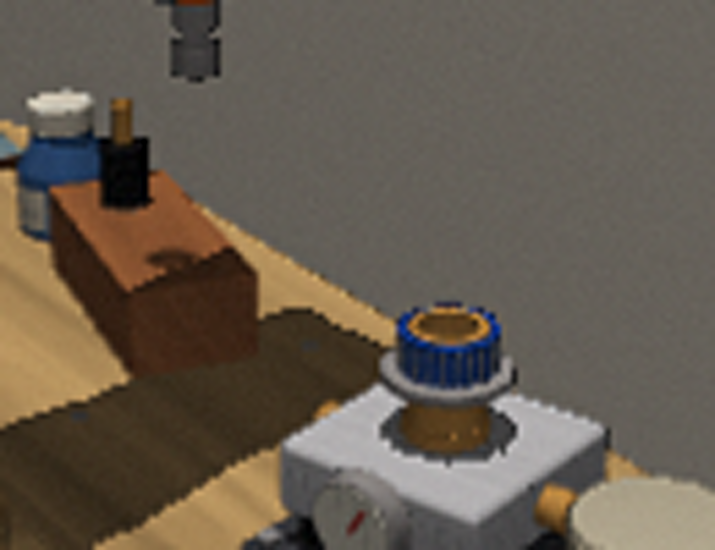

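```bash
python3 - <<'E'
from h import *
c=dict(np.load("w3.npz"));c["k1"]=float(c["k1"])
im=cv2.imread("pics/w3.png")
x0,y0=296,119
w=im[y0:160,x0:342]; a=cv2.resize(w,None,fx=8,fy=8,interpolation=cv2.INTER_CUBIC)
w2=im[200:305,280:356]; b=cv2.resize(w2,None,fx=5,fy=5,interpolation=cv2.INTER_CUBIC)
H=max(a.shape[0],b.shape[0]);C=np.zeros((H,a.shape[1]+b.shape[1],3),np.uint8);C[:a.shape[0],:a.shape[1]]=a;C[:b.shape[0],a.shape[1]:]=b
cv2.imwrite("pics/z.png",C);print(C.shape,a.shape)
E=np.array([.4134,-.1368,.3817])
for dz in (.0295,-.004,-.0375): print(dz,proj(c,E+[0,0,dz]))
print("hole (318,139)",at_z(c,(318,139),.247))
E
```

```text
(525, 748, 3) (328, 368, 3)
0.0295 [317.28256207 277.65493316]
-0.004 [316.9799633  244.92595876]
-0.0375 [316.77823478 223.14150744]
hole (318,139) [ 0.44525159 -0.10420003  0.247     ]
```

View pics/z.png

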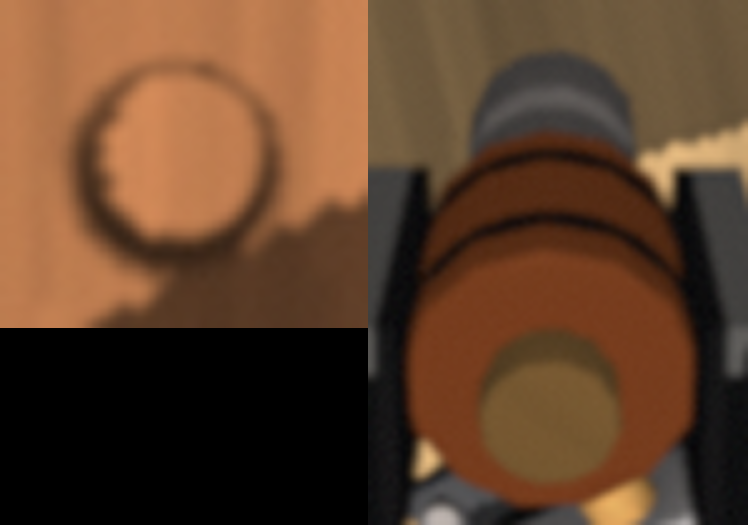

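```bash
cat >> h.py <<'E'
from scipy.optimize import least_squares
def ext(c,xy,z,r):
    t=np.linspace(0,2*np.pi,90);p=np.array([proj(c,[xy[0]+r*np.cos(a),xy[1]+r*np.sin(a),z]) for a in t])
    return np.array([p[:,0].min(),p[:,0].max(),p[:,1].min(),p[:,1].max()])
def fit(c,e,z,r,x0,free_z=False):
    e=np.array(e,float);m=~np.isnan(e)
    f=lambda v:(ext(c,v[:2],v[2] if free_z else z,r)-e)[m]
    s=least_squares(f,list(x0)+([z] if free_z else []),x_scale=.01,diff_step=1e-3);return s.x.round(4),s.fun.round(2)
E
python3 - <<'E'
from h import *
c=dict(np.load("w3.npz"));c["k1"]=float(c["k1"])
n=np.nan
def px(x1,x2,y1,y2,ox,oy,k): return [ox+x1/k-.5,ox+x2/k-.5,oy+y1/k-.5,oy+y2/k-.5]
print("hole",fit(c,px(78,280,60,264,296,119,8),.247,.01125,(.445,-.104)))
x0=(.4134,-.1368)
print("brass",fit(c,px(112,252,360,483,280,200,5),.4112,.006,x0),fit(c,px(112,252,360,483,280,200,5),.4112,.006,x0,True))
print("grip top",fit(c,px(40,326,n,505,280,200,5),.4052,.013,x0),fit(c,px(40,326,n,505,280,200,5),.4052,.013,x0,True))
print("plug",fit(c,px(104,265,52,n,280,200,5),.3455,.010,x0),fit(c,px(104,265,52,n,280,200,5),.3455,.010,x0,True))
E
```

```text
hole (array([ 0.4453, -0.104 ]), array([ 0.24, -0.24,  0.21, -0.22]))
brass (array([ 0.4109, -0.1386]), array([-0.11,  0.11, -0.13,  0.14])) (array([ 0.4105, -0.1391,  0.4102]), array([ 0.02, -0.02, -0.02,  0.02]))
grip top (array([ 0.4115, -0.1381]), array([-0.71,  0.71,  0.05])) (array([ 0.4102, -0.1395,  0.4023]), array([-0.,  0.,  0.]))
plug (array([ 0.4127, -0.1372]), array([ 0.28, -0.28, -0.01])) (array([ 0.4134, -0.1365,  0.3487]), array([-0.,  0.,  0.]))
```

Request:
drive_tool([
  [[11,11,0],[0,0,0],0.2],
  [[11,11,0],[0,0,0],0.2],
  [[10.6,11.2,0],[0,0,0],0.2],
  [[0,0,-25],[0,0,0],0.2],
  [[0,0,-25],[0,0,0],0.2],
  [[0,0,-25],[0,0,0],0.2],
  [[0,0,0],[0,0,0],0.2],
  [[0,0,0],[0,0,0],0.2],
])

```text
clock: 10.55
eef_pos: [0.4455, -0.1026, 0.3059]
tool_rot: [0.915, 0.403, -0.001, -0.001]
ft_force: [0.1, -0.4, -0.6]
grip_width: 0.0243
grasp_force: 61.0
```

Request:
drive_tool([
  [[0,0,0],[0,0,0],0.2],
  [[0,0,0],[0,0,0],0.2],
])

```text
clock: 10.72
eef_pos: [0.4476, -0.1031, 0.3087]
tool_rot: [0.915, 0.403, 0.002, 0.001]
ft_force: [0.2, -0.9, -1.8]
grip_width: 0.0241
grasp_force: 61.0
```

```bash
python3 - <<'E'
from h import *
c=camera("wrist");o=get_obs();print(o["eef_pos"],o["tool_rot"],o["ft_force"])
save(c,"w5.png");np.savez("w5",K=c["K"],k1=c["k1"],view=c["view"])
s=camera("scene");save(s,"s5.png");np.savez("s5",K=s["K"],k1=s["k1"],view=s["view"])
a=cv2.resize(c["image"][110:260,265:365,::-1],(400,600),interpolation=cv2.INTER_CUBIC)
b=cv2.resize(s["image"][135:205,295:341,::-1],(394,600),interpolation=cv2.INTER_CUBIC)
cv2.imwrite("pics/z5.png",np.hstack([a,b]))
e=o["eef_pos"]
print(proj(c,e-[0,0,.0375]),proj(s,e-[0,0,.0375]))
print(proj(c,[.4453,-.104,.247]),proj(s,[.4453,-.104,.247]))
E
```

```text
[ 0.44754232 -0.10312578  0.30865053] [0.91512062 0.40317533 0.00158231 0.00118129] [ 0.13454198  0.34725591 -0.33628452]
[316.52502521 223.11568035] [320.80758339 166.07824964]
[314.84538219 214.4181649 ] [320.93692155 175.4614523 ]
```

View pics/z5.png

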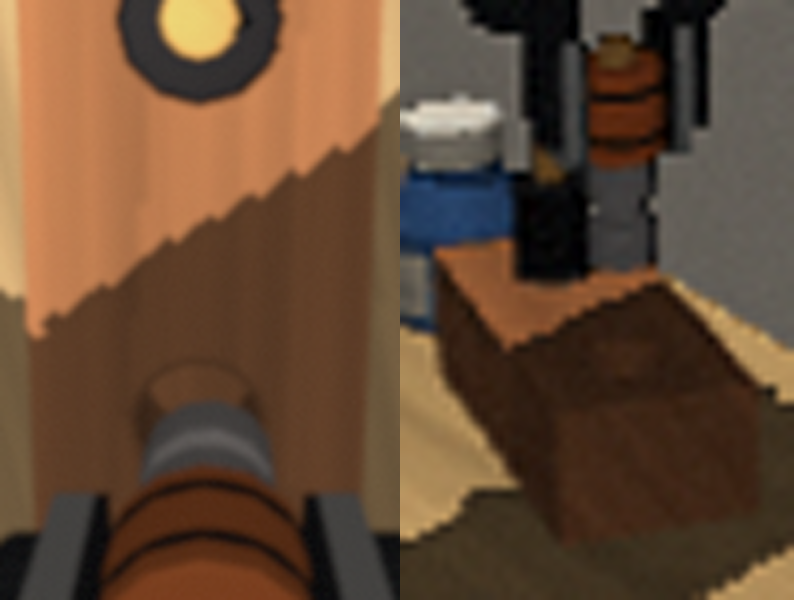

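```bash
python3 - <<'E'
from h import *
n=np.nan
c=dict(np.load("w5.npz"));c["k1"]=float(c["k1"]);s=dict(np.load("s5.npz"));s["k1"]=float(s["k1"])
def px(x1,x2,y1,y2,ox,oy,k): return [ox+x1/k-.5,ox+x2/k-.5,oy+y1/k-.5,oy+y2/k-.5]
print("hole w",fit(c,px(136,262,358,n,265,110,4),.247,.01125,(.445,-.104)))
print("plug w",fit(c,px(143,275,402,n,265,110,4),.2725,.010,(.445,-.104)))
k=600/70
print("hole s",fit(s,px(592-400,672-400,335,380,295,135,k),.247,.01125,(.445,-.104)))
print("plug s",fit(s,px(589-400,656-400,n,270,295,135,k),.2725,.010,(.445,-.104)))
print(get_obs()["eef_pos"])
E
```

```text
hole w (array([ 0.4451, -0.1036]), array([ 0.01, -0.01, -0.  ]))
plug w (array([ 0.4471, -0.1038]), array([ 0.69, -0.69, -0.02]))
hole s (array([ 0.442 , -0.1076]), array([ 0.11, -0.11,  0.77, -0.73]))
plug s (array([ 0.4536, -0.0988]), array([-0.14,  0.14, -0.01]))
[ 0.44743579 -0.10309247  0.30841972]
```

Request:
drive_tool([
  [[-2,0,0],[0,0,0],0.2],
  [[0,0,-8],[0,0,0],0.2],
  [[0,0,-8],[0,0,0],0.2],
  [[0,0,0],[0,0,0],0.2],
  [[0,0,0],[0,0,0],0.2],
  [[0,0,0],[0,0,0],0.2],
])

```text
clock: 11.32
eef_pos: [0.4442, -0.1027, 0.2903]
tool_rot: [0.915, 0.403, -0.0, -0.0]
ft_force: [-0.2, -0.6, -1.3]
grip_width: 0.0244
grasp_force: 61.0
```

```bash
python3 - <<'E'
from h import *
c=camera("wrist");o=get_obs();print(o["eef_pos"],o["tool_rot"],o["ft_force"])
save(c,"w6.png");np.savez("w6",K=c["K"],k1=c["k1"],view=c["view"])
a=cv2.resize(c["image"][185:250,280:350,::-1],None,fx=9,fy=9,interpolation=cv2.INTER_CUBIC)
a=cv2.convertScaleAbs(a,alpha=1.6)
cv2.imwrite("pics/z6.png",a)
print(proj(c,o["eef_pos"]-[0,0,.0375]),proj(c,[.4452,-.1038,.247]))
E
```

```text
[ 0.44444164 -0.10278952  0.29058093] [ 9.15091204e-01  4.03246928e-01 -4.58176780e-05 -2.49863224e-05] [ 0.61684898 -0.64024974 -1.71947583]
[317.06994263 223.03862736] [318.93539584 220.17938844]
```

View pics/z6.png

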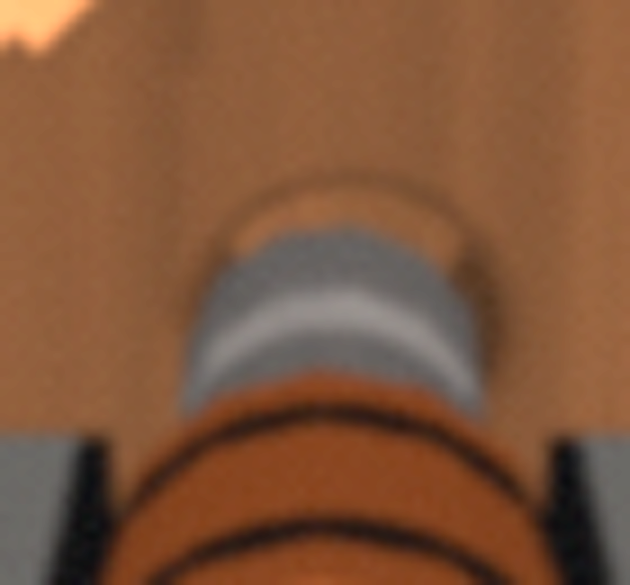

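```bash
python3 - <<'E'
from h import *
n=np.nan
c=dict(np.load("w6.npz"));c["k1"]=float(c["k1"])
def px(x1,x2,y1,y2): return [280+x1/9-.5,280+x2/9-.5,185+y1/9-.5,185+y2/9-.5]
print("hole",fit(c,px(n,505,178,n),.247,.01125,(.445,-.104)))
print("plug",fit(c,px(188,482,225,n),.2545,.010,(.445,-.104)))
print("brass",ext(c,(.4444,-.1027),.2905+.0295,.006))
e=ext(c,fit(c,px(n,505,178,n),.247,.01125,(.445,-.104))[0],.247,.01125);print((e[:2]-280+.5)*9,(e[2:]-185+.5)*9)
E
```

```text
hole (array([ 0.4447, -0.1039]), array([ 0., -0.]))
plug (array([ 0.4439, -0.103 ]), array([ 0.48, -0.48, -0.01]))
brass [303.17482414 331.62147021 264.62453712 289.8877674 ]
[196.12140434 505.37843428] [178.16992762 470.16317177]
```

Request:
drive_tool([
  [[0.8,-0.9,0],[0,0,0],0.2],
  [[0,0,0],[0,0,0],0.2],
  [[0,0,-2],[0,0,0],0.2],
  [[0,0,-2],[0,0,0],0.2],
  [[0,0,-2],[0,0,0],0.2],
  [[0,0,-2],[0,0,0],0.2],
  [[0,0,0],[0,0,0],0.2],
])

```text
clock: 11.95
eef_pos: [0.4449, -0.1036, 0.282]
tool_rot: [0.915, 0.403, -0.0, -0.0]
ft_force: [0.2, -0.3, -1.4]
grip_width: 0.0244
grasp_force: 61.0
```

Request:
drive_tool([
  [[0,0,-2],[0,0,0],0.2],
  [[0,0,-2],[0,0,0],0.2],
  [[0,0,0],[0,0,0],0.2],
])

```text
clock: 12.2
eef_pos: [0.4454, -0.1037, 0.2799]
tool_rot: [0.915, 0.403, 0.001, 0.001]
ft_force: [-2.7, 0.1, 5.8]
grip_width: 0.0247
grasp_force: 62.1
```

```bash
python3 - <<'E'
from h import *
n=np.nan
c=dict(np.load("w6.npz"));c["k1"]=float(c["k1"])
def px(x1,x2,y1,y2): return [280+x1/9-.5,280+x2/9-.5,185+y1/9-.5,185+y2/9-.5]
for z in (.258,.259,.260): print("plug",fit(c,px(188,482,225,n),z,.010,(.445,-.104)),fit(c,px(n,n,225,n),z,.010,(.445,-.104))[0])
c=dict(np.load("w3.npz"));c["k1"]=float(c["k1"])
def px(x1,x2,y1,y2,ox,oy,k): return [ox+x1/k-.5,ox+x2/k-.5,oy+y1/k-.5,oy+y2/k-.5]
x0=(.4134,-.1368)
print("brass",fit(c,px(112,252,360,483,280,200,5),.4157,.006,x0))
print("plug",fit(c,px(104,265,52,n,280,200,5),.350,.010,x0))
E
```

```text
plug (array([ 0.4446, -0.1022]), array([ 0.17, -0.17, -0.01])) [ 0.4457 -0.1032]
plug (array([ 0.4449, -0.102 ]), array([ 0.08, -0.08, -0.  ])) [ 0.4459 -0.103 ]
plug (array([ 0.4451, -0.1018]), array([-0.02,  0.02,  0.  ])) [ 0.4461 -0.1027]
brass (array([ 0.4128, -0.1366]), array([-0.69,  0.69, -0.61,  0.68]))
plug (array([ 0.4137, -0.1361]), array([-0.12,  0.12,  0.  ]))
```

Request:
drive_tool([
  [[0,0,2],[0,0,0],0.2],
  [[-0.7,-0.9,1],[0,0,0],0.2],
  [[0,0,0],[0,0,0],0.2],
  [[0,0,0],[0,0,0],0.2],
])

```text
clock: 12.53
eef_pos: [0.4445, -0.1046, 0.2814]
tool_rot: [0.915, 0.403, -0.0, -0.0]
ft_force: [0.1, -0.0, -1.3]
grip_width: 0.0241
grasp_force: 61.3
```

Request:
drive_tool([
  [[0.2,0,-1.5],[0,0,0],0.2],
  [[0,0,-1.5],[0,0,0],0.2],
  [[0,0,-1],[0,0,0],0.2],
  [[0,0,0],[0,0,0],0.2],
])

```text
clock: 12.87
eef_pos: [0.4444, -0.1046, 0.277]
tool_rot: [0.915, 0.403, -0.0, -0.0]
ft_force: [-1.1, -0.4, -1.1]
grip_width: 0.0246
grasp_force: 61.2
```

Request:
drive_tool([
  [[0,0,-2],[0,0,0],0.2],
  [[0,0,-2],[0,0,0],0.2],
  [[0,0,-2],[0,0,0],0.2],
  [[0,0,-2],[0,0,0],0.2],
  [[0,0,0],[0,0,0],0.2],
])

```text
clock: 13.28
eef_pos: [0.4445, -0.1046, 0.269]
tool_rot: [0.915, 0.403, -0.0, -0.0]
ft_force: [-0.2, -0.8, -1.8]
grip_width: 0.0246
grasp_force: 61.2
```

Request:
drive_tool([
  [[0,0,-3],[0,0,0],0.2],
  [[0,0,-3],[0,0,0],0.2],
  [[0,0,-3],[0,0,0],0.2],
  [[0,0,0],[0,0,0],0.2],
])

```text
clock: 13.62
eef_pos: [0.4444, -0.1045, 0.2598]
tool_rot: [0.915, 0.403, -0.0, -0.0]
ft_force: [-0.7, -0.3, -1.1]
grip_width: 0.0244
grasp_force: 61.2
```

Request:
drive_tool([
  [[0,0,-3],[0,0,0],0.2],
  [[0,0,-3],[0,0,0],0.2],
  [[0,0,-3],[0,0,0],0.2],
  [[0,0,-2],[0,0,0],0.2],
  [[0,0,0],[0,0,0],0.2],
])

```text
clock: 14.03
eef_pos: [0.4446, -0.1045, 0.249]
tool_rot: [0.915, 0.403, -0.0, -0.0]
ft_force: [-0.6, -1.1, -1.1]
grip_width: 0.0244
grasp_force: 61.1
```

Request:
drive_tool([
  [[0,0,-1],[0,0,0],0.2],
  [[0,0,-1],[0,0,0],0.2],
  [[0,0,0],[0,0,0],0.2],
])

```text
clock: 14.28
eef_pos: [0.4447, -0.1046, 0.2475]
tool_rot: [0.915, 0.403, -0.0, -0.0]
ft_force: [-1.7, -1.2, -2.0]
grip_width: 0.0239
grasp_force: 61.1
```

Request:
drive_tool([
  [[0,0,-1],[0,0,0],0.2],
  [[0,0,-0.7],[0,0,0],0.2],
  [[0,0,0],[0,0,0],0.2],
])

```text
clock: 14.53
eef_pos: [0.4448, -0.1046, 0.2471]
tool_rot: [0.915, 0.403, 0.001, 0.0]
ft_force: [-4.2, -0.5, 6.3]
grip_width: 0.024
grasp_force: 62.6
```

Request:
drive_tool([
  [[0,0,0.7],[0,0,0],0.35],
  [[0,0,0],[0,0,0],0.5],
  [[0,0,0],[0,0,0],0.7],
  [[0,0,0],[0,0,0],0.7],
  [[0,0,10],[0,0,0],0.7],
  [[0,0,20],[0,0,0],0.7],
  [[0,0,30],[0,0,0],0.7],
  [[0,0,40],[0,0,0],0.7],
])

```text
clock: 15.2
eef_pos: [0.4435, -0.1041, 0.3452]
tool_rot: [0.915, 0.403, -0.002, -0.002]
ft_force: [1.3, -0.6, 0.1]
grip_width: 0.0595
grasp_force: 0.0
```

Request:
drive_tool([
  [[-20,-22,0],[0,0,0],0.7],
  [[-10,-11,0],[0,0,0],0.7],
  [[0,0,0],[0,0,0],0.7],
  [[0,0,0],[0,0,0],0.7],
  [[0,0,0],[0,0,0],0.7],
])

```text
clock: 15.62
eef_pos: [0.4149, -0.1373, 0.3461]
tool_rot: [0.915, 0.403, -0.0, -0.0]
ft_force: [0.8, -0.2, -0.2]
grip_width: 0.0595
grasp_force: 0.0
```

```bash
python3 - <<'E'
from h import *
o=get_obs();print(o["eef_pos"],o["ft_force"],o["grip_width"])
for n in ("scene","wrist"):
    c=camera(n)
    for q in ("nozzle","sleeve"):
        for s in silhouettes(q,c)[:2]: print(n,q,round(s["conf"],2),s["bbox"])
    # expected grip top/tip when home vs 5 mm high
    for dz in (0,.005): print(dz,ext(c,(.445,-.1039),.2805+dz,.006),ext(c,(.445,-.1039),.2745+dz,.013),ext(c,(.445,-.1039),.247+dz,.013))
    save(c,"end_"+n+".png")
E
```

```text
[ 0.41491839 -0.13726061  0.34614602] [ 0.78189048 -0.18981436 -0.1966984 ] 0.05952724520256857
scene nozzle 0.54 [317.9, 163.1, 324.8, 180.1]
scene nozzle 0.24 [333.2, 185.9, 401.0, 249.6]
scene sleeve 0.65 [354.9, 186.7, 385.0, 205.9]
scene sleeve 0.29 [236.3, 151.3, 469.2, 363.8]
0 [318.0244199  322.94164215 162.02497063 163.89764061] [315.23639534 325.86155922 163.20401021 167.30596124] [315.59772015 326.09118172 173.37672191 177.67268622]
0.005 [317.9641119  322.89248435 160.12904146 161.98456873] [315.16985088 325.81915803 161.32784775 165.3931654 ] [315.53261004 326.04987974 171.54541865 175.80703525]
wrist nozzle 0.69 [296.6, 126.4, 334.9, 166.9]
wrist sleeve 0.32 [302.0, 126.3, 335.0, 164.5]
0 [307.70744604 325.17271445 138.80614103 156.3726746 ] [298.02865761 334.8366426  127.99374945 165.0397967 ] [300.04207917 332.75772344 126.63949679 159.65026824]
0.005 [307.50552324 325.38894616 139.35729473 157.33412131] [297.60726327 335.27177609 128.27783788 166.16571053] [299.70996054 333.10062923 126.86253073 160.5404085 ]
```

```bash
python3 -c "
from workcell import job_done;print(job_done())"
```

```text
the job is handed in; nothing more can be done
None
```

The job is handed in: the sleeve was pushed down with about 15 N, the nozzle jumped and was drawn out with under 7 N, the sleeve sprang forward, and the nozzle stands plug down in the free hole, fully home by contact height and final camera views. It took about 16 s of robot time, and nothing was moved near the jar, bottle or tile.

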